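# Clear the pile of sewing things at the craft table

### The job

The sewing things have been left piled up on the black felting pad. Take the pile apart and put each thing away, right way up: press the scissors fully down into their cut-out in the foam block, put the round pin tin in the round dish, the flat needle box in the small wooden tray and the felting pad in the large wooden tray, each lying flat on the bottom. Set things down rather than dropping them, and leave the glass tumbler and the candle holder where they stand.

Things in the scene. Friction and masses are not known exactly. Their poses are not given: they have to be found in the camera images.
- scissors: Closed craft scissors, 60 g, flat on top of the pin tin, pinched best across the shank, their balance point. -x end: two black finger rings (11 mm thick, 64 mm across both). Middle: black shank, x -22 to +22 mm, 16 mm wide (y), 14 mm high. +x end: steel blades 4 mm thick, 12 mm across. In all x -59 to +72 mm. Origin: underside of the shank's middle; x to the blade tips, z up.
- pin_tin: Closed round brass tin with a flat lid, 58 mm in diameter, 22 mm high, about 70 g; it lies on the needle box, beneath the scissors. Origin: centre of its underside, z up.
- needle_box: Closed flat rectangular aluminium tin, 90 mm (x) by 50 mm (y) by 20 mm high, about 90 g; it lies on the felting pad, beneath the pin tin, its ends showing from above. Origin: centre of its underside, z up.
- felting_pad: Charcoal-black rectangular foam pad (stiff), 130 mm (x) by 60 mm (y) by 36 mm high, about 80 g; the bottom of the pile, lying loose on the table. Origin: centre of its underside, z up.
- foam_block: Grey stiff foam, fixed, 160 x 104 x 20 mm high, with a scissors-shaped cut-out 9 mm deep (floor 11 mm above table), 3 mm wider all round; only one way fits. A finger notch as deep crosses it at the shank: 34 mm along x (round ends), 84 mm along y, centred on the origin. Origin: underside, below where the seated scissors' origin lies (block x -72 to +88, y +-52 mm); x as the blades must point.
- round_dish: White round shallow ceramic dish, fixed to the table, 95 mm across at the rim, rim 8 mm high, inner floor about 84 mm across and 3 mm above the table. Origin: centre of its underside, z up.
- small_tray: The smaller of the two shallow wooden trays, fixed to the table: 122 mm (x) by 82 mm (y) outside, walls 5 mm thick and 9 mm high, inside 112 by 72 mm, inner floor 3 mm above the table. Origin: centre of its underside, long side along x, z up.
- large_tray: The larger of the two shallow wooden trays, fixed to the table: 166 mm (x) by 96 mm (y) outside, walls 5 mm thick and 9 mm high, inside 156 by 86 mm, inner floor 3 mm above the table. Origin: centre of its underside, long side along x, z up.
- tumbler: Bystander: empty drinking glass, 68 mm in diameter, 95 mm high, standing loose towards the back of the table. Origin: centre of its underside.
- candle_holder: Bystander: white waisted candle holder, 72 mm in diameter, with a pink candle, 215 mm high in all, standing loose at the right-hand back of the table. Origin: centre of its underside.
Things that resemble listed ones, but are neither listed nor needed, are in the scene too. Of the things that look like the round_dish, take the one that is farthest from the robot's base at the start.

How it is judged:
By the outcome, as a careful person would: the job done as asked, in the order asked, and still so for the second after the job is handed in, with the robot touching nothing.
It also fails if it takes over 112 s, if anything falls off the work surface, if the arm or the gripper's body presses on something with over 40 N, if the wrist force passes 120 N, or if a joint passes its speed limit or range.

### The arm

A 6-joint arm with a two-finger parallel gripper is mounted at the origin on the work surface. World frame = base frame: x ahead of the robot, y to its left, z up, the work surface at z = 0. Lengths are in mm, angles in rad, forces in N, time in s.
With the tool pointing down it reaches from about 275 to 825 mm from the base axis. Payload 5.2 kg.
Tool frame: the origin (TCP) lies at the very end of the fingers, on their centre line; the grasp point (between the pads) lies 19 mm behind it; z points along the fingers, y is the direction in which the jaws open and shut (so a half turn about z gives the same grasp; the last joint's range is limited). The gripper opens to 93 mm and grips with 3 to 60 N. Pads are 15 mm wide; open, the fingers measure 128 mm over their backs; the gripper's body (75 mm by 188 mm) begins 65 mm behind the grasp point.
Start: joints at [1.075, 0.259, 1.535, -0, 1.348, -0.203], TCP at [158.726, 526.603, 186.453] pointing down, gripper open.
Joint ranges: [-3.14, 3.14], [-0.91, 2.08], [0.19, 2.58], [-1.22, 4.36], [0.22, 2.71], [-3.12, 3.12]. Speed limits (rad/s): [2.57, 2.57, 3.14, 3.14, 3.14, 3.14].

### API

Orientations are given as [roll, pitch, yaw] about the fixed x, y, z axes, in that order (R = Rz(yaw) Ry(pitch) Rx(roll)).
In Python, from bench import robot gives the robot as it stands. The module is installed in compiled form; this text tells all that it offers. Calls block until the motion is done:
- robot.move_ptp(position, orientation): joint-space move of the TCP to a pose.
- robot.move_linear(position, ori=None, speed=150, f_stop=None): straight line of the TCP; ori=None keeps the orientation; speed is the mean speed in mm/s. With f_stop (N) it stops when the force on the tool has changed by that much, and returns True; else False.
- robot.move_j(angles): joint-space move.
- robot.move_gripper(opening): opening from 0.0 (shut) to 1.0 (fully open); the grip force is fixed at half the most; returns when the fingers have stopped.
- robot.sleep(seconds).
- robot.inverse_kinematics(position, orientation): joint angles nearest the present ones, or None.
- robot.get_image(name): name is "side" or "top"; returns a dict with "img" (400x640x3 uint8, blue, green, red), "fovy" (degrees; the focal length in pixels is half the picture's height over the tangent of half this angle, whatever the lens; pixels are square), "cx", "cy" (the principal point, pixels), "k1" (the pictures are not rectified: a ray, as slopes to the right and down, at radius r is drawn at 1 + k1 r^2 times it, then the intrinsics apply), "eye" and "orientation" of the camera in the world. Camera axes: x right, y down, z forward; pixel columns grow to the right and rows downward; lengths in mm; the calibration is good to about 2 mm. A picture is of the moment at which its call begins. There is no depth.
A pose or a line that the arm cannot do raises robot.MotionError and nothing moves.
- robot.hand_in(): hands the job in, once; it reports no verdict.
Readings, each from a call of its own:
- robot.current_t(): time.
- robot.current_qpos(): joint angles.
- robot.current_joint_vel(): joint speeds.
- robot.current_joint_efforts(): joint torques, N m.
- robot.current_tcp_pos(): TCP position.
- robot.current_eef_rot(): TCP orientation.
- robot.current_contact_force(): force on the tool from outside, world axes, zero at the start.
- robot.current_ft_torque(): the same for the moment, N m.
- robot.current_gripper_width(): opening from 0.0 (shut) to 1.0 (fully open).
Only numpy, scipy, OpenCV 4.12 (cv2) and the standard library are available. Lean on these libraries where they do the work, as an engineer would, in place of code of your own. Each camera call takes 0.05 s, during which the arm holds its last target. There are 200 camera calls.

## Working session

There is one attempt and no reset: what is moved stays moved. The work goes in short steps, each a Python script; the robot and the scene stay as the last script left them, time stands still between calls to the robot, and variables do not carry over. Pictures are saved under pics/ and viewed, on a budget of 14 in all, crops included, one or two more only if the job needs it, and the job is handed in when it is done.

```bash
mkdir -p pics; cat > h.py <<'E'
import numpy as np, cv2
from bench import robot
from scipy.spatial.transform import Rotation as R
def cam(n):
    d=robot.get_image(n); return d
def K(d):
    f=200/np.tan(np.radians(d["fovy"])/2); return f
def rot(d):
    o=np.array(d["orientation"],float)
    return o if o.shape==(3,3) else R.from_euler('xyz',o).as_matrix()
def px2w(d,u,v,z):
    f=K(d); q=np.array([(u-d["cx"])/f,(v-d["cy"])/f]); s=q.copy()
    for _ in range(50): s=q/(1+d["k1"]*(s@s))
    r=rot(d)@np.array([s[0],s[1],1]); e=np.array(d["eye"]); return (e+r*(z-e[2])/r[2])
def w2px(d,p):
    c=rot(d).T@(np.array(p,float)-np.array(d["eye"])); s=c[:2]/c[2]; s=s*(1+d["k1"]*(s@s))
    return s*K(d)+[d["cx"],d["cy"]]
def crop(d,u0,v0,u1,v1,k,name):
    cv2.imwrite("pics/"+name,cv2.resize(d["img"][v0:v1,u0:u1],None,fx=k,fy=k,interpolation=cv2.INTER_CUBIC))
E
python3 - <<'E'
from h import *
import pickle
for n in("top","side"):
    d=cam(n); pickle.dump(d,open(n+"0.pkl","wb")); print(n,{k:v for k,v in d.items() if k!="img"}); crop(d,0,0,640,400,1.25,n+"0.png")
print(robot.current_eef_rot(),robot.current_t())
E
```

```text
top {'fovy': 51.2669025145267, 'cx': 316.93345617358466, 'cy': 194.71461784223436, 'k1': 0.013905235756231349, 'eye': array([ 391.71138068,  -18.63879582, 1467.70689539]), 'orientation': array([-3.08834195,  0.0165226 , -1.59772263])}
side {'fovy': 53.14741058874476, 'cx': 316.6163470350856, 'cy': 200.47161985695945, 'k1': -0.043640033792504244, 'eye': array([ 298.0252335 , -644.70049167,  937.11600115]), 'orientation': array([-2.46801028,  0.01495996, -0.27988107])}
[-3.14001726e+00 -3.19802325e-04  2.84872417e+00] 0.1
```

View pics/top0.png

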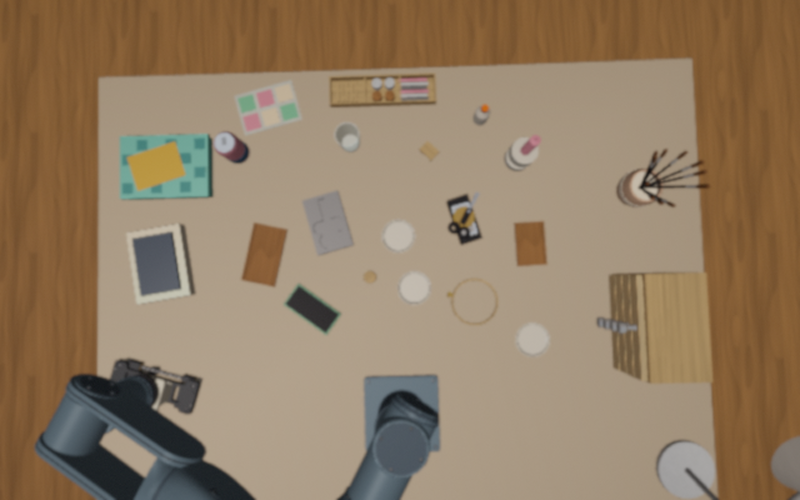

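View pics/side0.png

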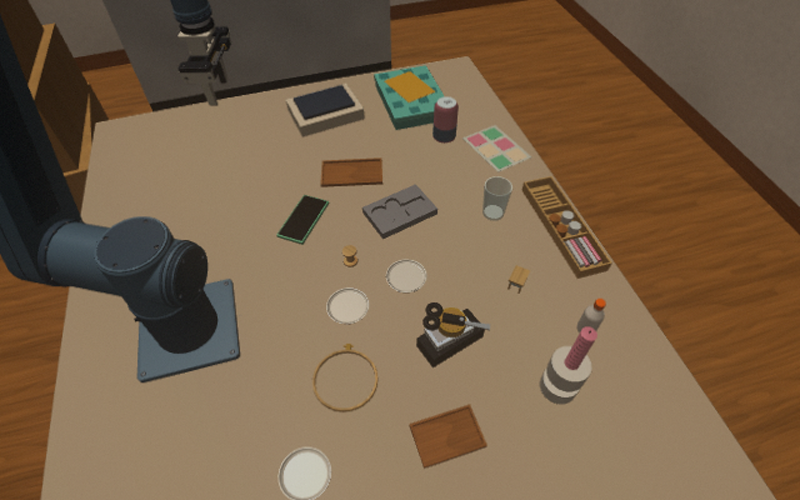

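The top view shows the pile at about (464,219), the foam block at (328,223), the larger tray at (264,254), the smaller tray at (530,243) and dishes at (399,236), (415,287) and (533,338), all in 1.25x pixels. The side view agrees. Next I'll make enlarged mosaics.

```bash
cat > m.py <<'E'
from h import *
import pickle
def mosaic(tiles,name,k=6,w=66,h=50):
    # tiles (d,u0,v0); 2x2 of 400x300
    out=[]
    for d,u,v in tiles:
        t=cv2.resize(d["img"][v:v+h,u:u+w],(w*k,h*k),interpolation=cv2.INTER_CUBIC)
        for i in range(0,w,10): cv2.line(t,(i*k,0),(i*k,5),(0,0,255),1); 
        for j in range(0,h,10): cv2.line(t,(0,j*k),(5,j*k),(0,0,255),1)
        cv2.putText(t,f"{u},{v}",(8,16),0,.4,(0,0,255)); out.append(t)
    cv2.imwrite("pics/"+name,np.vstack([np.hstack(out[:2]),np.hstack(out[2:])]))
E
python3 - <<'E'
from m import *
T=pickle.load(open("top0.pkl","rb"));S=pickle.load(open("side0.pkl","rb"))
mosaic([(T,338,150),(T,230,150),(T,180,178),(T,392,168)],"m1.png")
mosaic([(S,325,238),(S,285,143),(S,250,110),(S,325,318)],"m2.png",k=5,w=78,h=60)
for u,v in((399,236),(415,287),(533,338)): p=px2w(T,u/1.25,v/1.25,8); print(p,np.hypot(p[0],p[1]))
E
```

```text
[490.70753588  -5.13523086   8.        ] 490.73440511502764
[346.82387888 -45.90177236   8.        ] 349.8482180401891
[ 197.92127149 -367.6023801     8.        ] 417.4977120436433
```

View pics/m1.png

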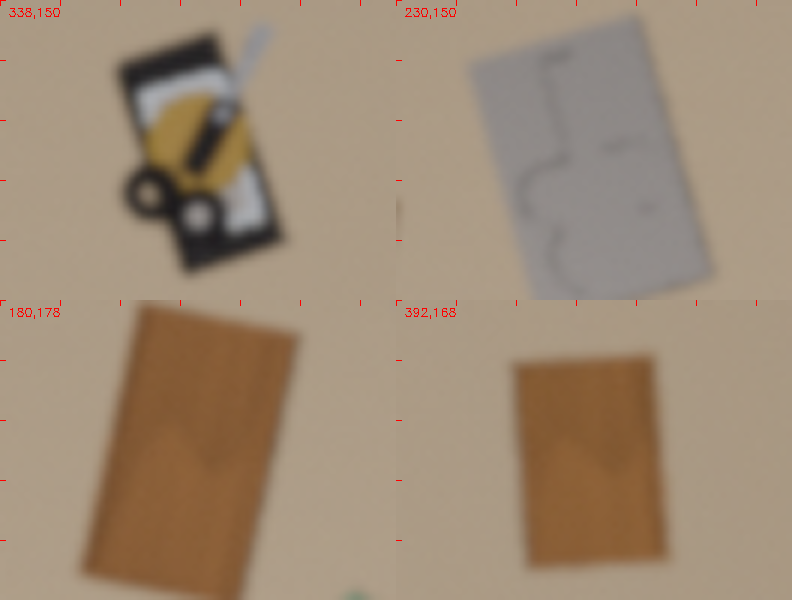

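View pics/m2.png

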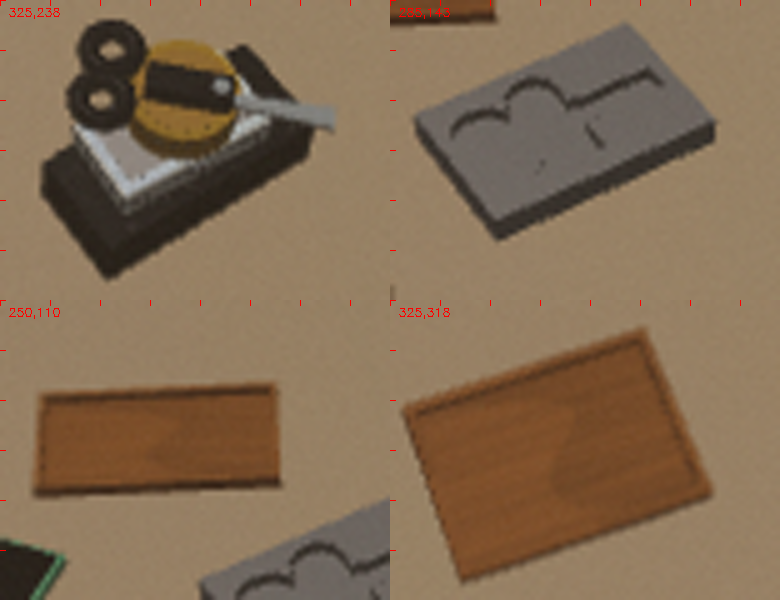

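```bash
cat > fit.py <<'E'
from m import *
from scipy.optimize import least_squares
def fit(obs,x0,verbose=True):
    # obs: list (cam,u,v,[local x,y],z)
    def f(p):
        c,s=np.cos(p[2]),np.sin(p[2]); r=[]
        for d,u,v,(a,b),z in obs: r+=list(w2px(d,[p[0]+c*a-s*b,p[1]+s*a+c*b,z])-[u,v])
        return r
    q=least_squares(f,x0,x_scale=[10,10,.1],loss='soft_l1')
    return q.x.round(3),np.array(f(q.x)).round(1).tolist()
def tile(d,u0,v0,k,pts): return [(d,(a+.5)/k-.5+u0,(b+.5)/k-.5+v0) for a,b in pts]
E
python3 - <<'E'
from fit import *
T=pickle.load(open("top0.pkl","rb"));S=pickle.load(open("side0.pkl","rb"))
def both(n,t,s,x0):
    for nm,o in(("top",t),("side",s),("both",t+s)): print(n,nm,*fit(o,x0))
def mk(d,u,v,k,pts,loc,z): return [(*o,l,zz) for o,l,zz in zip(tile(d,u,v,k,pts),loc,z if hasattr(z,'__len__') else [z]*9)]
def rect(a,b,cx=0): return [(cx+a,b),(cx+a,-b),(cx-a,-b),(cx-a,b)]
b=rect(80,52,8)
both("block",mk(T,230,150,6,[(74,65),(241,15),(317,275)],b,20),mk(S,285,143,5,[(236,22),(325,122),(107,222),(25,120)],b,20),[500,130,.3])
r=rect(83,48)
both("large",mk(T,180,178,6,[(143,6),(300,33),(80,275)],[r[0],r[1],r[3]],9),mk(S,250,110,5,[(277,85),(280,180),(37,188),(40,97)],[r[0],r[1],r[2],r[3]],9),[450,250,-.2])
r=rect(61,41)
both("small",mk(T,392,168,6,[(118,62),(257,55),(272,260),(132,268)],r,9),mk(S,325,318,5,[(254,28),(322,192),(72,280),(13,107)],r,9),[470,-270,0])
l=[(-43,16),(-43,-16),(72,0)]; z=[84,84,84]
both("sc",mk(T,338,150,6,[(150,193),(198,215),(268,28)],l,z),mk(S,325,238,5,[(112,48),(102,100),(335,117)],l,z),[520,-150,-.5])
d=px2w(T,399/1.25,236/1.25,8);print(d, px2w(S,407/1.25,276/1.25,8))
print("tum",px2w(T,350/1.25,143/1.25,0),"candle",px2w(T,519/1.25,160/1.25,0))
E
```

```text
block top [5.25742e+02 1.91418e+02 2.59000e-01] [-0.5, -0.1, 0.2, -0.2, 0.2, 0.3]
block side [5.25892e+02 1.89648e+02 2.71000e-01] [0.0, 0.2, 0.2, -0.3, 0.0, 0.4, -0.3, -0.4]
block both [5.25872e+02 1.90405e+02 2.67000e-01] [-0.3, 0.0, 0.3, -0.3, 0.6, 0.1, 0.1, 0.1, 0.2, -0.4, -0.1, 0.2, -0.4, -0.6]
large top [ 4.49313e+02  3.74874e+02 -2.33000e-01] [-0.2, -0.8, 0.2, 0.2, -0.0, 0.5]
large side [ 4.50555e+02  3.72915e+02 -2.32000e-01] [0.2, -0.1, 0.4, -0.1, -0.7, 0.6, 0.0, -0.4]
large both [ 4.50143e+02  3.74103e+02 -2.32000e-01] [0.0, -1.1, 0.4, -0.1, 0.2, 0.3, -0.0, -0.3, 0.2, -0.3, -0.9, 0.3, -0.2, -0.6]
small top [ 4.60753e+02 -3.70038e+02  2.80000e-02] [-0.2, -0.2, 0.2, -0.4, 0.2, 0.3, -0.2, 0.3]
small side [ 4.60511e+02 -3.72679e+02  3.20000e-02] [-0.1, -0.1, 0.4, 0.1, -0.1, -0.0, -0.2, -0.0]
small both [ 4.60609e+02 -3.71943e+02  3.10000e-02] [0.3, -0.2, 0.7, -0.4, 0.8, 0.3, 0.4, 0.4, -0.1, -0.4, 0.3, -0.2, -0.2, -0.4, -0.2, -0.4]
sc top [ 5.34688e+02 -1.84388e+02 -5.16000e-01] [-0.4, -0.0, 0.1, 0.8, 0.3, -0.7]
sc side [ 5.35098e+02 -1.85929e+02 -5.07000e-01] [-0.1, -0.3, -0.5, 0.2, 0.6, 0.0]
sc both [ 5.35003e+02 -1.85311e+02 -5.11000e-01] [-0.1, -0.1, 0.5, 0.7, 0.4, -0.9, -0.2, -0.5, -0.6, -0.1, 0.5, -0.1]
[490.70753588  -5.13523086   8.        ] [493.5877269  -6.8957163   8.       ]
tum [760.97779513 127.46300633   0.        ] candle [ 697.27103582 -350.56419601    0.        ]
```

```bash
python3 - <<'E'
from fit import *
for n,x,y,z,a in(("sc",535,-185.3,80,-.511),("bl",525.9,190.4,13,.267),("dish",492,-6,13,0),("small",460.6,-372,12,.031),("large",450,374,13,-.232)):
  for k in(0,np.pi,-np.pi):
    q=robot.inverse_kinematics([x,y,z],[np.pi,0,a+k]); print(n,round(a+k,2),None if q is None else np.round(q,2))
E
```

```text
sc -0.51 [-0.53  0.38  1.64 -0.    1.12  1.55]
sc 2.63 [-0.53  0.38  1.64  0.    1.12 -1.59]
sc -3.65 [-0.53  0.38  1.64  0.    1.12 -1.59]
bl 0.27 [ 0.15  0.45  1.73 -0.    0.97  1.45]
bl 3.41 [ 0.15  0.45  1.73  0.    0.97 -1.69]
bl -2.87 [ 0.15  0.45  1.73  0.    0.97 -1.69]
dish 0 [-0.24  0.35  1.89 -0.    0.9   1.33]
dish 3.14 [-0.24  0.35  1.89  0.    0.9  -1.81]
dish -3.14 [-0.24  0.35  1.89  0.    0.9  -1.81]
small 0.03 [-0.87  0.5   1.64 -0.    1.    0.67]
small 3.17 [-0.87  0.5   1.64  0.    1.   -2.47]
small -3.11 [-0.87  0.5   1.64  0.    1.   -2.47]
large -0.23 [ 0.5   0.49  1.66 -0.    1.    2.31]
large 2.91 [ 0.5   0.49  1.66  0.    1.   -0.84]
large -3.37 [ 0.5   0.49  1.66  0.    1.   -0.84]
```

```bash
python3 - <<'E'
from fit import *
P=np.pi
robot.move_gripper(0.4)
robot.move_ptp([535,-185.3,150],[P,0,-.511+P])
robot.move_linear([535,-185.3,80.5],speed=80,f_stop=4)
print(robot.current_tcp_pos())
robot.move_gripper(0.0); print(robot.current_gripper_width()*93,robot.current_t())
robot.move_linear([535,-185.3,140],speed=100)
robot.move_ptp([525.9,190.4,75],[P,0,.267+P])
print(robot.current_tcp_pos(),robot.current_eef_rot(),robot.current_contact_force(),robot.current_t())
S=cam("side");pickle.dump(S,open("side1.pkl","wb"));T=cam("top");pickle.dump(T,open("top1.pkl","wb"))
mosaic([(S,285,113),(S,325,238),(T,230,150),(T,338,150)],"m3.png",k=5,w=78,h=60)
E
```

```text
[ 535.42645156 -185.55295935   81.01535087]
0.3630488410081299 5.7167
[526.52501184 189.51210161  75.13444547] [-3.14112177e+00  4.46181502e-04 -2.87591618e+00] [ 0.70666059 -0.47081946  0.74813394] 7.8833
```

View pics/m3.png

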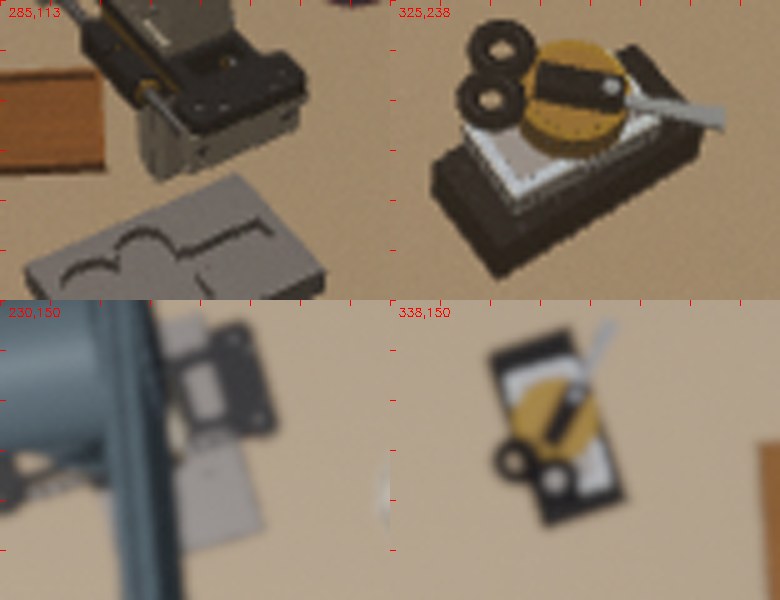

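The gripper shut on nothing, and the scissors still lie on the pile where they were. I'll compare the projected TCP with the fingertips in the picture.

```bash
python3 - <<'E'
from fit import *
S=pickle.load(open("side1.pkl","rb"))
p=robot.current_tcp_pos(); print(p,robot.current_gripper_width())
for dz in(0,19,60): print(dz,(w2px(S,p+[0,0,dz])-[285,113])*5)
R0=R.from_euler('xyz',robot.current_eef_rot()).as_matrix(); 
for a in(-30,30): print(a,(w2px(S,p+R0@[0,a,0])-[285,113])*5)
crop(S,270,60,400,160,6,"g.png")
E
```

```text
[526.66640854 189.20426549  75.22470046] 0.007306424883745815
0 [161.83726934 209.88085602]
19 [161.40943359 187.32893693]
60 [160.44935734 136.73909085]
-30 [187.84672648 240.00193922]
30 [136.52036217 180.5695341 ]
```

View pics/g.png

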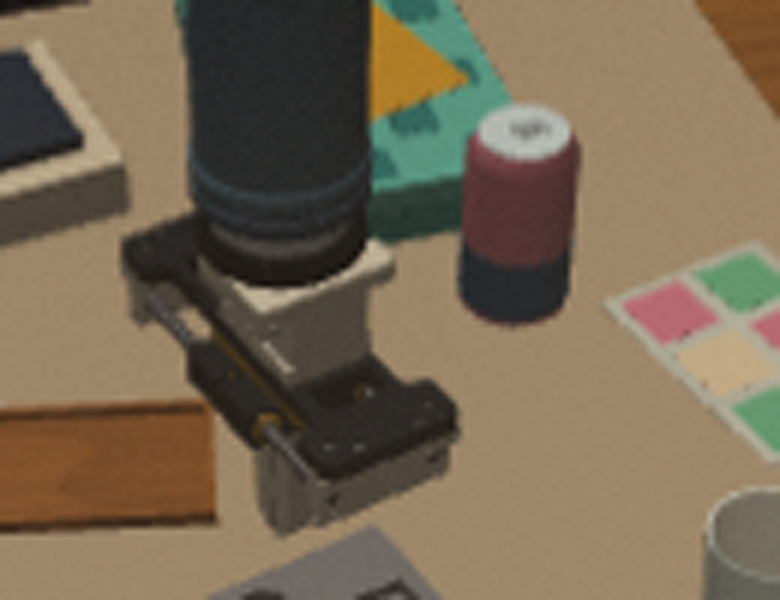

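```bash
python3 - <<'E'
from fit import *
S=pickle.load(open("side0.pkl","rb"));T=pickle.load(open("top0.pkl","rb"))
def ov(d,p,a,R0):
    im=[]; c=w2px(d,p).round().astype(int); u,v=max(c[0]-40,0),max(c[1]-50,0); k=5
    t=cv2.resize(d["img"][v:v+80,u:u+80],None,fx=k,fy=k,interpolation=cv2.INTER_CUBIC)
    for l,col in(((0,0,0),(0,0,255)),((0,46,0),(0,255,0)),((0,-46,0),(0,255,255)),((0,0,-84),(255,0,255)),((37,94,-84),(255,0,0)),((37,-94,-84),(255,0,0)),((-37,94,-84),(255,0,0)),((-37,-94,-84),(255,0,0))):
        q=(w2px(d,p+R0@np.array(l,float))-[u,v]+.5)*k-.5; cv2.circle(t,tuple(q.round().astype(int).tolist()),4,col,-1)
    return cv2.resize(t,(400,400))
R0=R.from_euler('xyz',[-3.14,0,2.8487]).as_matrix(); p=np.array([158.7,526.6,186.5])
S1=pickle.load(open("side1.pkl","rb"))
R1=R.from_euler('xyz',robot.current_eef_rot()).as_matrix(); p1=robot.current_tcp_pos()
cv2.imwrite("pics/ov.png",np.hstack([ov(S,p,0,R0),ov(S1,p1,0,R1)]))
E
```

```text
(no output)
```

View pics/ov.png

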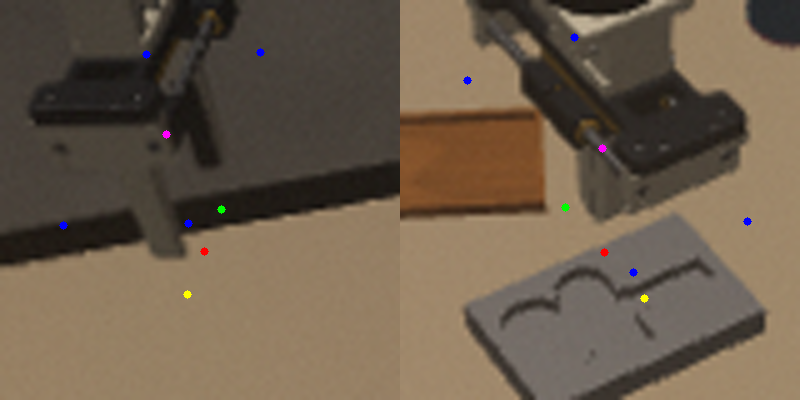

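In both frames the fingertips appear about 28 mm higher than the TCP reading. I'll check this by touching bare table with f_stop.

```bash
python3 - <<'E'
from fit import *
P=np.pi
robot.move_linear([526,190,110],speed=150)
robot.move_ptp([600,40,60],[P,0,.267+P])
print(robot.current_tcp_pos())
for z in(3,-12,-25,-38):
    s=robot.move_linear([600,40,z],speed=40,f_stop=4); print(z,s,robot.current_tcp_pos(),robot.current_contact_force())
    if s: break
d=cam("side"); pickle.dump(d,open("side2.pkl","wb"))
p=robot.current_tcp_pos(); c=w2px(d,p).round().astype(int); print(c)
robot.move_linear([600,40,100],speed=150); print(robot.current_t())
u,v=c-[60,50]; t=cv2.resize(d["img"][v:v+80,u:u+120],None,fx=6,fy=6,interpolation=cv2.INTER_CUBIC)
q=(w2px(d,p)-[u,v])*6; cv2.circle(t,tuple(q.astype(int).tolist()),3,(0,0,255),-1); cv2.imwrite("pics/t.png",t)
E
```

```text
[599.08090466  40.772316    59.42576769]
3 False [600.26631433  39.97454469   3.30572507] [ 0.180296    0.16576176 -0.39280771]
-12 False [599.75807172  40.00608757 -12.39055226] [-0.31480959 -0.14431224  0.66623505]
-25 False [599.73780016  40.0414988  -25.37825202] [-0.15930239 -0.50859668  0.1104556 ]
-38 True [601.01150298  39.90111184 -31.89476109] [-0.38454855 -0.51253838  6.83029603]
[355 208]
13.0417
```

View pics/t.png

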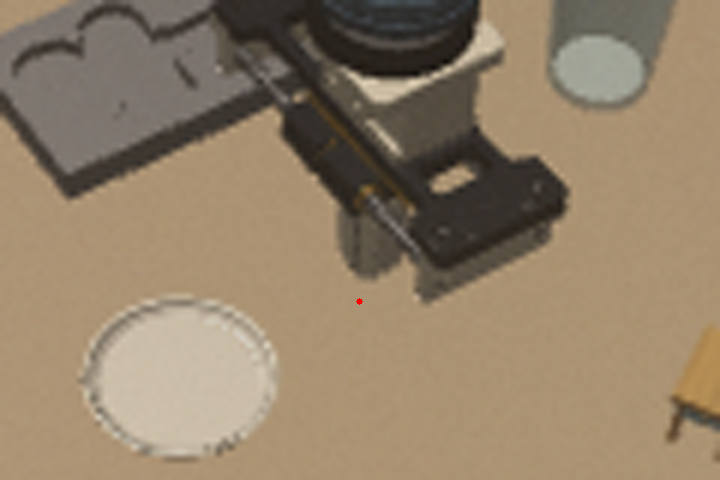

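The contact confirms it: the tips touch the table at a reading of about -30, while x and y agree. I'll refine this with one slow touch, then retry the grasp with a z correction.

```bash
python3 - <<'E'
from fit import *
P=np.pi
robot.move_linear([600,40,-24],speed=150)
s=robot.move_linear([600,40,-40],speed=8,f_stop=3); z=np.mean([robot.current_tcp_pos()[2] for _ in range(5)]); print(s,z,robot.current_contact_force())
robot.move_linear([600,40,110],speed=200)
OZ=-30
robot.move_gripper(0.35)
robot.move_ptp([535,-185.3,150+OZ],[P,0,-.511+P])
robot.move_linear([535,-185.3,95+OZ],speed=150)
s=robot.move_linear([535,-185.3,80+OZ],speed=25,f_stop=3)
print(s,robot.current_tcp_pos())
robot.move_gripper(0.0); print(robot.current_gripper_width()*93,robot.current_t())
E
```

```text
True -31.90457045280882 [-0.21381822 -0.2620986   5.30275143]
False [ 535.0151364  -185.38614167   50.01749051]
15.6758079703937 19.3167
```

```bash
python3 - <<'E'
from fit import *
P=np.pi
robot.move_linear([535,-185.3,110],speed=120)
robot.move_ptp([525.9,190.4,40],[P,0,.267+P])
robot.move_linear([525.9,190.4,2],speed=100)
print(robot.current_gripper_width()*93,robot.current_tcp_pos(),robot.current_eef_rot())
S=cam("side");T=cam("top");pickle.dump((S,T),open("p3.pkl","wb"));print(robot.current_t())
mosaic([(S,285,120),(T,235,150),(S,325,238),(T,338,150)],"m4.png",k=5,w=78,h=60)
E
```

```text
15.545665026006024 [526.17289555 189.87518579   2.00841168] [ 3.14159078e+00 -2.44975556e-04 -2.87557843e+00]
22.025
```

View pics/m4.png

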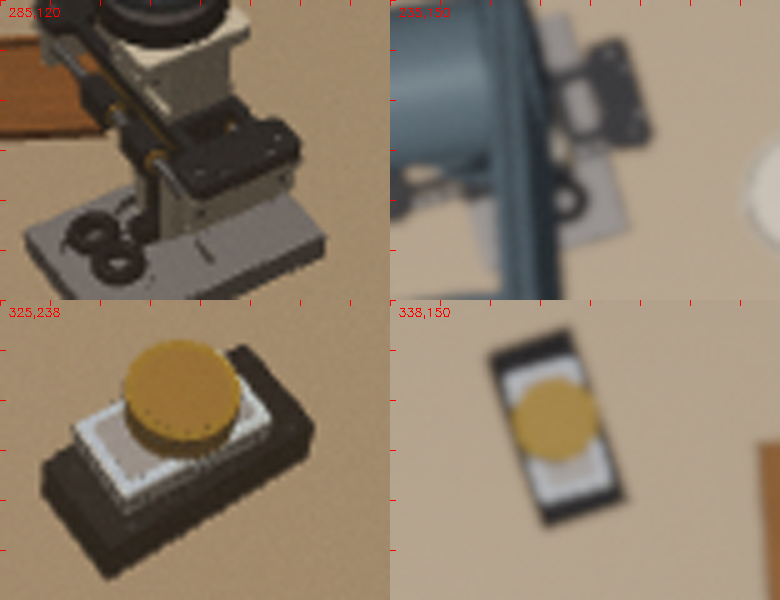

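```bash
python3 - <<'E'
from fit import *
S,T=pickle.load(open("p3.pkl","rb"))
c=lambda p,a,b,z:[p[0]+np.cos(p[2])*a-np.sin(p[2])*b,p[1]+np.sin(p[2])*a+np.cos(p[2])*b,z]
p=[525.9,190.4,.267]
for l in((-43,16),(-43,-16)): print((w2px(S,c(p,*l,36))-[285,120]+.5)*5-.5)
print((w2px(T,c(p,-43,-16,36))-[235,150]+.5)*5-.5)
o=[(*tile(S,285,120,5,[q])[0],l,36) for q,l in(((96,233),(-43,16)),((120,262),(-43,-16)))]
print(fit(o,p))
# tin / needle / pad from side0-like pictures
def mk(d,u,v,k,pts,loc,z): return [(*o,l,z) for o,l in zip(tile(d,u,v,k,pts),loc)]
t1=px2w(*tile(S,325,238,5,[(182,90)])[0],78);t2=px2w(*tile(T,338,150,5,[(165,119)])[0],78);print("tin",t1,t2)
n=[(45,25),(45,-25),(-45,-25),(-45,25)]
print("box",fit(mk(T,338,150,5,[(115,78),(182,57),(218,187),(155,204)],n,56),[530,-180,.25]),fit(mk(S,325,238,5,[(275,113),(128,194),(72,127)],n[1:],56),[530,-180,.25]))
E
```

```text
[ 90.35195878 231.59633755]
[116.57036124 263.81823984]
[178.0213785  203.08845063]
(array([5.28824e+02, 1.89046e+02, 2.49000e-01]), [-0.1, -0.4, 0.1, 0.4])
tin [ 532.10473908 -181.48868343   78.        ] [ 532.67651744 -178.82354576   78.        ]
box (array([ 5.26455e+02, -1.82708e+02,  2.53000e-01]), [-0.3, 0.0, 0.4, 0.2, 0.8, -0.5, -0.8, 0.2]) (array([ 5.28450e+02, -1.83605e+02,  2.79000e-01]), [0.0, -0.2, 0.1, 1.0, -0.1, -0.7])
```

```bash
python3 - <<'E'
from fit import *
robot.move_linear([524.9,190.5,-5],speed=60)
s=robot.move_linear([524.9,190.5,-22],speed=20,f_stop=8)
print(s,robot.current_tcp_pos(),robot.current_contact_force(),robot.current_ft_torque(),robot.current_gripper_width()*93)
S=cam("side");pickle.dump(S,open("s4.pkl","wb"));print(robot.current_t())
E
```

```text
True [524.84568571 190.5064019  -16.9926093 ] [-0.3079739  -0.8330221   4.02191946] [0.0462594  0.11178089 0.01841016] 15.866015354790225
22.9583
```

```bash
python3 - <<'E'
from fit import *
P=np.pi
robot.move_gripper(0.3)
robot.move_linear([524.9,190.5,60],speed=120)
robot.move_gripper(0.85)
y=.265+P
robot.move_ptp([532.4,-180.2,100],[P,0,y])
S=cam("side");pickle.dump(S,open("s5.pkl","wb"));print(robot.current_t(),robot.current_gripper_width())
crop(S,270,130,370,205,8,"sc.png")
E
```

```text
26.625 0.8502952337329942
```

View pics/sc.png

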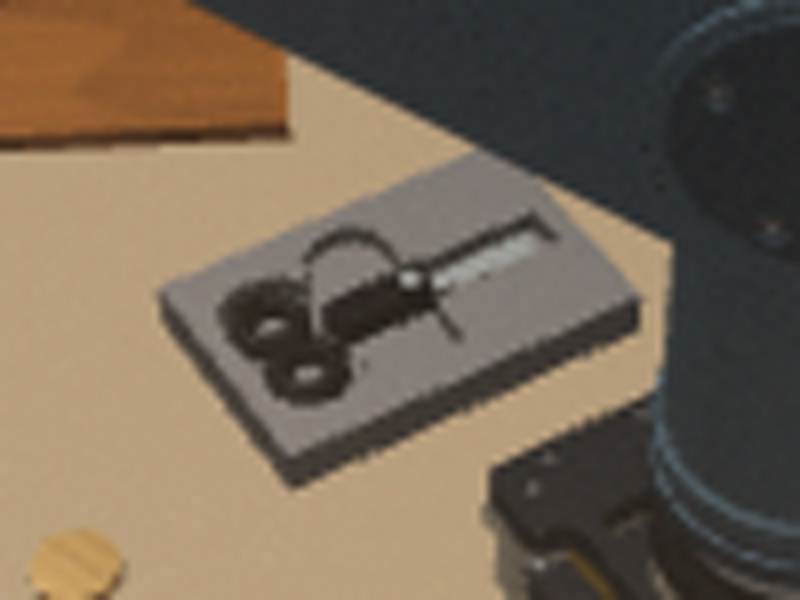

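The scissors are seated in the cut-out: rings near (265,320) and (310,370), blades lying down to (540,240). Next is the tin.

```bash
python3 - <<'E'
from fit import *
P=np.pi; y=.265+P
s=robot.move_linear([532.4,-180.2,34],speed=80,f_stop=5); print(s,robot.current_tcp_pos())
robot.move_gripper(0); w=robot.current_gripper_width()*93; print(w)
assert 54<w<61 and not s
robot.move_linear([532.4,-180.2,70],speed=80)
robot.move_ptp([492,-6,10],[P,0,y])
robot.move_linear([492,-6,-10],speed=60)
s=robot.move_linear([492,-6,-26],speed=15,f_stop=3); print(s,robot.current_tcp_pos(),robot.current_gripper_width()*93)
E
```

```text
False [ 532.81394631 -180.42964061   34.43868863]
56.15074611799745
True [491.98462839  -5.85513513 -18.76811189] 56.215725832472486
```

```bash
python3 - <<'E'
from fit import *
robot.move_gripper(0.85)
robot.move_linear([492,-6,60],speed=120)
robot.move_ptp([480,-60,80],[np.pi,0,.265+np.pi])
S=cam("side");T=cam("top");pickle.dump((S,T),open("p6.pkl","wb"));print(robot.current_t())
mosaic([(S,325,238),(T,338,150),(S,285,180),(S,290,238)],"m6.png",k=5,w=78,h=60)
E
```

```text
32.475
```

View pics/m6.png

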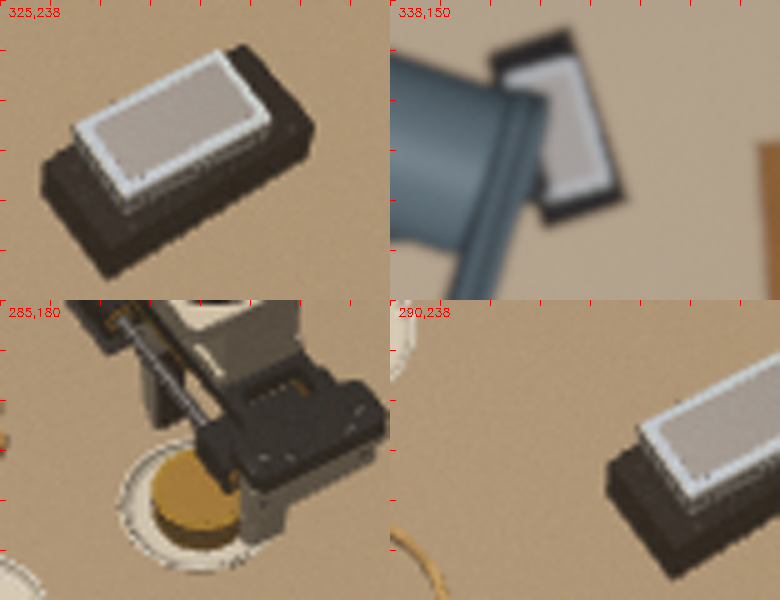

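The tin is in the dish at about (200,500). The needle box's top corners in the side view are (222,52), (270,115), (128,195) and (73,127).

```bash
python3 - <<'E'
from fit import *
S,T=pickle.load(open("p6.pkl","rb"))
def mk(d,u,v,k,pts,loc,z): return [(*o,l,z) for o,l in zip(tile(d,u,v,k,pts),loc)]
n=[(45,25),(45,-25),(-45,-25),(-45,25)]
a=mk(S,325,238,5,[(222,52),(270,115),(128,195),(73,127)],n,56);b=mk(T,338,150,5,[(185,57),(220,187),(155,203)],n[1:],56)
print("box",fit(a,[530,-180,.25]),fit(b,[530,-180,.25]),fit(a+b,[530,-180,.25])[0])
m=[(65,30),(65,-30),(-65,-30),(-65,30)]
c=mk(S,325,238,5,[(243,45),(313,125),(42,165)],[m[0],m[1],m[3]],36)+mk(S,325,238,5,[(108,280)],[m[2]],0)
d=mk(T,338,150,5,[(182,30),(236,198)],m[:2],36)
print("pad",fit(c,[530,-180,.25]),fit(c+d,[530,-180,.25])[0])
print("tin",(w2px(S,[492,-6,25])-[285,180])*5)
E
```

```text
box (array([ 5.28396e+02, -1.85381e+02,  2.53000e-01]), [-0.5, -1.4, 1.3, 0.5, -0.2, 1.2, -0.2, -0.6]) (array([ 5.26678e+02, -1.83489e+02,  2.47000e-01]), [0.1, 0.1, 0.5, -0.5, -0.7, 0.3]) [ 5.27863e+02 -1.84641e+02  2.50000e-01]
pad (array([ 5.31251e+02, -1.88351e+02,  3.00000e-01]), [0.0, -0.6, 0.5, -0.1, -0.3, -0.3, -0.2, 1.2]) [ 5.30980e+02 -1.90058e+02  2.74000e-01]
tin [199.9292309  185.84563672]
```

```bash
python3 - <<'E'
from fit import *
P=np.pi
robot.move_ptp([527.5,-184.5,60],[P,0,.255+P])
s=robot.move_linear([527.5,-184.5,14],speed=80,f_stop=5); print(s,robot.current_tcp_pos())
robot.move_gripper(0); w=robot.current_gripper_width()*93; print(w)
assert 45<w<54 and not s
robot.move_linear([527.5,-184.5,60],speed=80)
robot.move_ptp([460.6,-371.9,20],[P,0,.031+P])
robot.move_linear([460.6,-371.9,-10],speed=60)
s=robot.move_linear([460.6,-371.9,-26],speed=15,f_stop=3); print(s,robot.current_tcp_pos(),robot.current_gripper_width()*93)
robot.move_gripper(0.8)
robot.move_linear([460.6,-371.9,60],speed=120)
robot.move_ptp([350,-180,120],[P,0,.26+P]);
S=cam("side");T=cam("top");pickle.dump((S,T),open("p7.pkl","wb"));print(robot.current_t())
mosaic([(S,325,238),(T,338,150),(S,325,318),(T,392,168)],"m7.png",k=5,w=78,h=60)
E
```

```text
False [ 527.74336833 -184.43656105   14.22027649]
50.01688683481367
True [ 460.60775938 -371.90731985  -18.78200527] 49.476545113907164
39.7
```

View pics/m7.png

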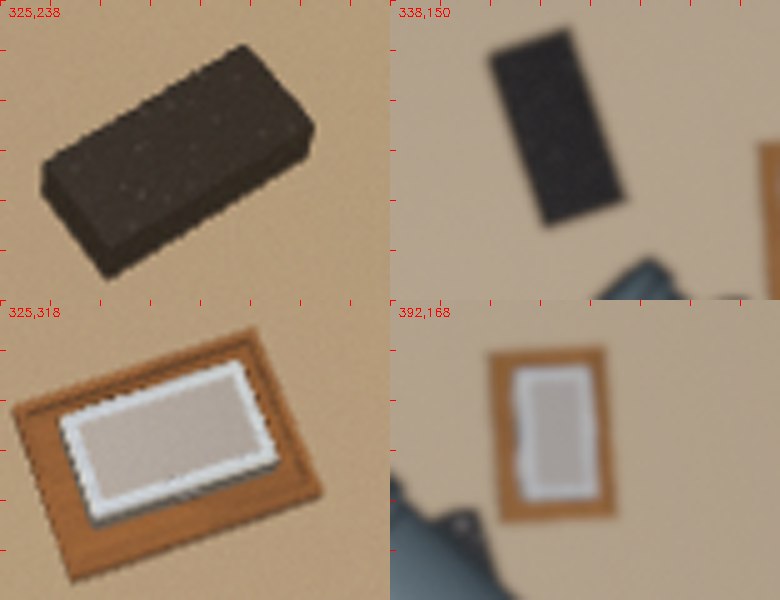

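The box lies flat in the small tray. The pad is clear, with side-view corners (243,45), (313,125) and (42,165).

```bash
python3 - <<'E'
from fit import *
P=np.pi
robot.move_gripper(0.95)
robot.move_ptp([531,-189,60],[P,0,.282+P])
s=robot.move_linear([531,-189,-20],speed=80,f_stop=5); print(s,robot.current_tcp_pos())
robot.move_gripper(0); w=robot.current_gripper_width()*93; print(w)
assert 50<w<64 and not s
robot.move_linear([531,-189,60],speed=80)
robot.move_ptp([450.1,374,50],[P,0,-.232+P])
robot.move_linear([450.1,374,-8],speed=80); print(robot.current_gripper_width()*93)
s=robot.move_linear([450.1,374,-24],speed=15,f_stop=3); print(s,robot.current_tcp_pos(),robot.current_gripper_width()*93)
robot.move_gripper(0.95)
robot.move_linear([450.1,374,90],speed=120)
robot.move_ptp([330,120,180],[P,0,P])
S=cam("side");T=cam("top");print(robot.current_t())
mosaic([(S,250,110),(S,285,143),(S,285,180),(S,325,318)],"m8.png",k=5,w=78,h=60)
E
```

```text
False [ 531.47690366 -189.2589164   -19.50117247]
59.751255833858316
59.43974729957408
True [450.05979858 373.98846825 -16.89084434] 60.13524784018082
50.375
```

View pics/m8.png

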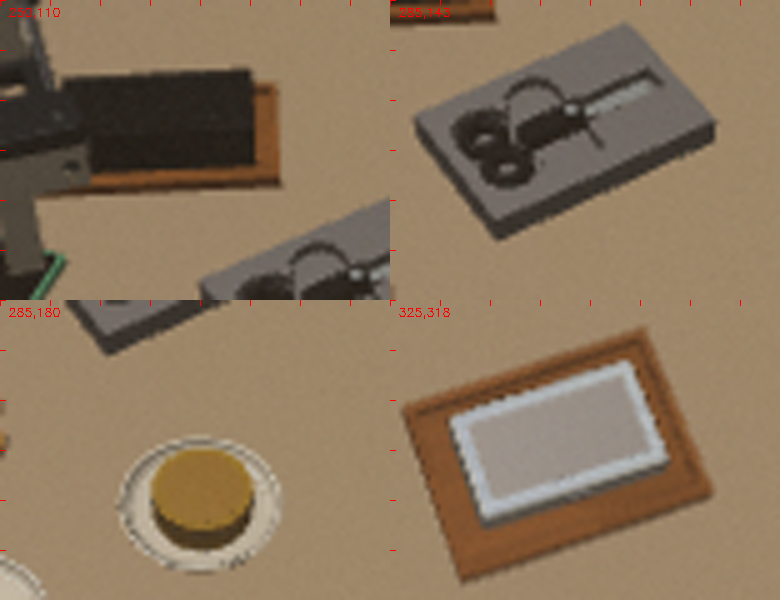

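All four things are in place. The pad lies level inside the large tray around (160,120), so I'm handing in.

```bash
python3 -c "
from bench import robot
robot.hand_in();print(robot.current_t())"
```

```text
the job is handed in; nothing more can be done
the job is handed in; nothing more can be done
```

I put all four things away in the order asked and handed the job in at about 50 s of the 112 s allowed.

- **Final checks:** The last pictures show:
  - the scissors down in their cut-out;
  - the tin in the farthest of the three dishes;
  - the needle box in the small tray;
  - the felting pad in the large tray; its left end was partly hidden by the gripper in that picture.

  Each thing met its support within about 0.3 mm of the expected height, so I take all four to be lying on the bottom.
- **TCP disagreement:** The reported TCP height did not match the real fingertips, which sit about 31 mm higher than reported. The first grasp therefore closed above the scissors without moving anything. I confirmed the offset by touching bare table and corrected every later move for it.
- **Not checked:** I kept clear of the tumbler and candle holder but did not measure them again at the end.

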